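# Line up the washed tubs by height

### The arm

A 6-joint arm with a two-finger parallel gripper is mounted at the origin on the work surface. World frame = base frame: x ahead of the robot, y to its left, z up, the work surface at z = 0. Lengths are in m, angles in degrees, forces in N, time in s.
With the tool pointing down it reaches from about 0.3 to 0.875 m from the base axis. Payload 6.4 kg.
Tool frame: the origin (TCP) lies at the very end of the fingers, on their centre line; the grasp point (between the pads) lies 19 mm behind it (ctrl.grasp_offset is the distance from the TCP to the grasp point, in m); z points along the fingers, y is the direction in which the jaws open and shut (so a half turn about z gives the same grasp; the last joint's range is limited). The gripper opens to 85 mm and grips with 20 to 120 N. Pads are 22 mm wide; open, the fingers measure 114 mm over their backs; the gripper's body (76 mm by 85 mm) begins 54 mm behind the grasp point. The pads swing forward as they close: fully open they stand 13 mm farther back than shut.
Start: joints at [57.221, 10.359, 92.074, -0, 77.567, -11.82], TCP at [0.206, 0.537, 0.231] pointing down, gripper open.
Joint ranges: [-171.53, 171.53], [-51.25, 118.39], [17.06, 147.69], [-65.23, 245.23], [0, 150.52], [-178.68, 178.68]. Speed limits (degrees/s): [147.25, 147.25, 172.46, 180, 180, 180].

### API

Orientations are given as a 3x3 rotation matrix whose columns are the frame's x, y, z axes.
In Python, from cell import ctrl gives the robot as it stands.
- The arm moves only by the shell command python3 -m jog 'ROWS' [OPENING] [FORCE]. ROWS is a JSON object of lists of equal length, an entry for each row: "linear": the shift along the tool's x, y, z in m, a list of three; "twist": the turn about the tool's z in degrees. In form: {"linear": [[x, y, z], ...], "twist": [twist, ...]}. A call has 1 to 20 rows; each row is the pose to reach, as a shift and turn from the pose commanded when the call began, along the tool's axes at that moment; what a row does not reach only later rows make up. A row lasts 1/8 s, in which the tool goes at most 62.5 mm and 10.7 degrees, less where a joint would pass 70% of its speed; a pose out of reach is approached as far as the arm can. A call with a gripper value outside its range is refused whole. OPENING is the finger opening in m, from 0 to 0.0854, set as the call begins (- or left out, the last holds). The fingers move at their own pace and stop on an object; FORCE is the grip in N (left out, the last holds). Time passes only in rows, so rows that repeat a pose let the fingers close. It gives the time, the measured TCP pose, the force and the opening at its end, in the units of the state.
- ctrl.state(): the state, without advancing time (a new reading comes with each control period).
- ctrl.snapshot(name): name is "scene" or "top" or "wrist"; returns a dict with "img" (480x640x3 uint8, red, green, blue), "fx", "fy", "cx", "cy" (pixels), "R" (3x3) and "t" (3): a world point X has camera coordinates R X + t. Camera axes: x right, y down, z forward; pixel columns grow to the right and rows downward; lengths in m; the calibration is good to about 2 mm. A picture is of the moment at which its call begins. There is no depth.
- ctrl.job_done(): hands the job in, once; it reports no verdict.
Trained networks look in a picture, given as the dict that the camera call returned (one of the last four; its "shot" number tells which), for a name from the list of things; names that differ only in an ending like _2 or _b are one class to them, and where a whole thing is asked for, a point or a joint stands for the part that bears it (a point fixed in the world has none). Each returns a list of dicts, best first, with "p" (0 to 1); they miss things now and then, are a little off and sometimes report something else, mostly with a low value. They report only what shows in the picture. A call takes as long as a camera call. They do not tell look-alikes from the thing itself.
- ctrl.boxes_of(picture, target): "position" ([row, column] in pixels, amid what is visible of it).
The state is a dict: "clock": time; "joint_positions": joint angles; "joint_vel": joint speeds; "effort": joint torques, N m; "tcp_pos": TCP position; "orientation": TCP orientation; "ft_force": force on the tool from outside, world axes, zero at the start; "moment": the same for the moment, N m; "grip_width": finger opening in m.
Only numpy, scipy, OpenCV 4.12 (cv2) and the standard library are available. Lean on these libraries where they do the work, as an engineer would, in place of code of your own. Each camera call takes 0.05 s, during which the arm holds its last target.

### The job

Line up the four lidded tubs on the four black rubber pads in order of height, one standing in the middle of each pad: the shortest on the pad next to the upright steel bookend, the tallest on the pad farthest from it. Do not tip any tub over, and leave the sink strainer where it is.

Things in the scene. Friction and masses are not known exactly. Their poses are not given: they have to be found in the camera images.
- tub_a_center (a point): The shortest and narrowest of four sealed round tubs, white plastic with a grey lid that does not come off: straight-sided upright cylinder, 36 mm in diameter (the lid's lip is 1 mm wider all round), 48 mm tall, 35 to 200 g. The point is its centre, half-way up (24 mm above its underside); z is up along its axis. It starts standing on the table, on the robot's side of the row of pads, the four tubs at random places at least 95 mm apart between centres.
- tub_b_center (a point): The second shortest of four sealed round tubs, white plastic with a grey lid that does not come off: straight-sided upright cylinder, 44 mm in diameter (the lid's lip is 1 mm wider all round), 56 mm tall, 35 to 200 g. The point is its centre, half-way up (28 mm above its underside); z is up along its axis. It starts standing on the table, on the robot's side of the row of pads, the four tubs at random places at least 95 mm apart between centres.
- tub_c_center (a point): The second tallest of four sealed round tubs, white plastic with a grey lid that does not come off: straight-sided upright cylinder, 52 mm in diameter (the lid's lip is 1 mm wider all round), 64 mm tall, 35 to 200 g. The point is its centre, half-way up (32 mm above its underside); z is up along its axis. It starts standing on the table, on the robot's side of the row of pads, the four tubs at random places at least 95 mm apart between centres.
- tub_d_center (a point): The tallest and widest of four sealed round tubs, white plastic with a grey lid that does not come off: straight-sided upright cylinder, 60 mm in diameter (the lid's lip is 1 mm wider all round), 72 mm tall, 35 to 200 g. The point is its centre, half-way up (36 mm above its underside); z is up along its axis. It starts standing on the table, on the robot's side of the row of pads, the four tubs at random places at least 95 mm apart between centres.
- pad_1_top (a point): One of four identical fixed black rubber pads, round, 72 mm in diameter, 4 mm thick, on a flat fixed aluminium strip (6 mm thick, 95 mm wide, 344 mm long). The four make one straight row along the strip, 85 mm between centres, and the row runs roughly across, left to right as the robot sees it; the pads' numbers do not tell their place in the row. The point is the middle of the pad's top face, 10 mm above the table; z is up.
- pad_2_top (a point): One of four identical fixed black rubber pads, round, 72 mm in diameter, 4 mm thick, on a flat fixed aluminium strip (6 mm thick, 95 mm wide, 344 mm long). The four make one straight row along the strip, 85 mm between centres, and the row runs roughly across, left to right as the robot sees it; the pads' numbers do not tell their place in the row. The point is the middle of the pad's top face, 10 mm above the table; z is up.
- pad_3_top (a point): One of four identical fixed black rubber pads, round, 72 mm in diameter, 4 mm thick, on a flat fixed aluminium strip (6 mm thick, 95 mm wide, 344 mm long). The four make one straight row along the strip, 85 mm between centres, and the row runs roughly across, left to right as the robot sees it; the pads' numbers do not tell their place in the row. The point is the middle of the pad's top face, 10 mm above the table; z is up.
- pad_4_top (a point): One of four identical fixed black rubber pads, round, 72 mm in diameter, 4 mm thick, on a flat fixed aluminium strip (6 mm thick, 95 mm wide, 344 mm long). The four make one straight row along the strip, 85 mm between centres, and the row runs roughly across, left to right as the robot sees it; the pads' numbers do not tell their place in the row. The point is the middle of the pad's top face, 10 mm above the table; z is up.
- bookend: Fixed dark steel bookend on the table beyond one end of the row (either end), 85 mm from the centre of the nearest pad and in line with the row: an upright plate 90 mm wide, 4 mm thick and 90 mm tall, square to the row, on a foot 36 mm deep along the row. The origin is the centre of its underside; its y axis runs along the row (either way), x across the row, z up.
- strainer: Loose steel sink strainer, a round flanged cup 66 mm in diameter and 27 mm tall with a small knob up to 39 mm, standing on the table beyond the other end of the row, 85 mm from the centre of the nearest pad. The origin is the centre of its underside, z up. It is to be left there.
Things that resemble listed ones, but are neither listed nor needed, are in the scene too. What is shaped like the part that bears tub_d_center but green, pink or red is not meant.

How it is judged (in metres and radians):
At the end, for the whole second after the job is handed in: Each tub stands upright (within 0.1 rad) on its own pad, its axis within 14 mm of the pad's centre and its underside on the pad (height within 5 mm); counted from the bookend the tubs get taller (48, 56, 64, 72 mm); all are released and at rest (((horizontal distance between tub_a_center and pad_1_top below 0.014 m and horizontal distance between pad_1_top and bookend between 0.045 and 0.125 m) or (horizontal distance between tub_a_center and pad_2_top below 0.014 m and horizontal distance between pad_2_top and bookend between 0.045 and 0.125 m) or (horizontal distance between tub_a_center and pad_3_top below 0.014 m and horizontal distance between pad_3_top and bookend between 0.045 and 0.125 m) or (horizontal distance between tub_a_center and pad_4_top below 0.014 m and horizontal distance between pad_4_top and bookend between 0.045 and 0.125 m)) and height (world z) of tub_a_center between 0.029 and 0.039 m and angle between each of tub_a_center, tub_b_center, tub_c_center, tub_d_center's own z axis and vertical below 0.1 rad and linear speed of each of tub_a, tub_b, tub_c, tub_d below 0.02 m/s and angular speed of each of tub_a, tub_b, tub_c, tub_d below 0.2 rad/s and contact force between each of tub_a, tub_b, tub_c, tub_d and the fingers below 0.1 N and ((horizontal distance between tub_b_center and pad_1_top below 0.014 m and horizontal distance between pad_1_top and bookend between 0.13 and 0.21 m) or (horizontal distance between tub_b_center and pad_2_top below 0.014 m and horizontal distance between pad_2_top and bookend between 0.13 and 0.21 m) or (horizontal distance between tub_b_center and pad_3_top below 0.014 m and horizontal distance between pad_3_top and bookend between 0.13 and 0.21 m) or (horizontal distance between tub_b_center and pad_4_top below 0.014 m and horizontal distance between pad_4_top and bookend between 0.13 and 0.21 m)) and height (world z) of tub_b_center between 0.033 and 0.043 m and ((horizontal distance between tub_c_center and pad_1_top below 0.014 m and horizontal distance between pad_1_top and bookend between 0.215 and 0.295 m) or (horizontal distance between tub_c_center and pad_2_top below 0.014 m and horizontal distance between pad_2_top and bookend between 0.215 and 0.295 m) or (horizontal distance between tub_c_center and pad_3_top below 0.014 m and horizontal distance between pad_3_top and bookend between 0.215 and 0.295 m) or (horizontal distance between tub_c_center and pad_4_top below 0.014 m and horizontal distance between pad_4_top and bookend between 0.215 and 0.295 m)) and height (world z) of tub_c_center between 0.037 and 0.047 m and ((horizontal distance between tub_d_center and pad_1_top below 0.014 m and horizontal distance between pad_1_top and bookend between 0.3 and 0.38 m) or (horizontal distance between tub_d_center and pad_2_top below 0.014 m and horizontal distance between pad_2_top and bookend between 0.3 and 0.38 m) or (horizontal distance between tub_d_center and pad_3_top below 0.014 m and horizontal distance between pad_3_top and bookend between 0.3 and 0.38 m) or (horizontal distance between tub_d_center and pad_4_top below 0.014 m and horizontal distance between pad_4_top and bookend between 0.3 and 0.38 m)) and height (world z) of tub_d_center between 0.041 and 0.051 m); the robot touches nothing.
It fails at once if a tub is tipped over (leans by more than about 30 degrees) (not (angle between each of tub_a_center, tub_b_center, tub_c_center, tub_d_center's own z axis and vertical below 0.5 rad)).
It fails at once if the sink strainer is pushed more than 25 mm from where it stood (distance of strainer from where it was at the start of the episode above 0.025 m).
It also fails if it takes over 96 s, if anything falls off the work surface, if the arm or the gripper's body presses on something with over 40 N, if the wrist force passes 120 N, or if a joint passes its speed limit or range.

## Working session

There is one attempt and no reset: what is moved stays moved. The work goes in short steps, Python scripts to look and compute and a shell command to move; the robot and the scene stay as the last step left them, time stands still between calls to the robot, and variables do not carry over. Pictures are saved under pics/ and viewed, and the job is handed in when it is done.

```bash
ls; mkdir -p pics; python3 - <<'E'
from cell import ctrl
import cv2
s=ctrl.state();print(s)
for n in("scene","top","wrist"):
    p=ctrl.snapshot(n);cv2.imwrite(f"pics/{n}0.png",p["img"][:,:,::-1]);print(n,p["fx"],p["cx"],p["cy"],p["R"],p["t"])
    for t in ("tub_a_center","pad_1_top","bookend","strainer"):
        print(t,[(round(d["p"],2),[round(v) for v in d["position"]]) for d in ctrl.boxes_of(p,t)])
E
```

```text
pics
{'clock': 0.0, 'joint_positions': array([ 5.72202604e+01,  1.04028376e+01,  9.21335187e+01,  1.44501520e-03,
        7.75664591e+01, -1.18187596e+01]), 'joint_vel': array([-0.0478135 ,  0.01455971,  0.06891703,  0.0944664 , -0.00877319,
        0.05523337]), 'effort': array([-3.49046240e-04, -4.44903338e+01, -3.51318777e+01, -4.79693263e-04,
        9.56637698e-03,  1.85026573e-05]), 'tcp_pos': array([0.20534825, 0.53647984, 0.23035918]), 'orientation': array([[-9.33822124e-01,  3.57736294e-01, -9.92249945e-04],
       [ 3.57737456e-01,  9.33821009e-01, -1.49537690e-03],
       [ 3.91633254e-04, -1.75138100e-03, -9.99998390e-01]]), 'ft_force': array([0.28086291, 0.06434431, 0.96938239]), 'moment': array([ 0.03331489,  0.02284261, -0.039667  ]), 'grip_width': 0.08528811242987096}
scene 544.2669825716182 326.8842238668117 245.90768479811678 [[ 0.55518389  0.83171979 -0.0036101 ]
 [ 0.57956404 -0.38997252 -0.71556059]
 [-0.59655374  0.39517543 -0.69854135]] [-0.24796345 -0.26243752  1.24392252]
tub_a_center [(0.75, [191, 403])]
pad_1_top [(0.78, [327, 320])]
bookend [(0.66, [230, 487])]
strainer [(0.72, [347, 270])]
top 463.64796955886396 322.17171722676267 238.0795510873484 [[ 0.11971397 -0.9928015   0.00370797]
 [-0.96929856 -0.11768627 -0.21589404]
 [ 0.21477631  0.0222514  -0.97640976]] [-0.07071319  0.50307005  0.75805619]
tub_a_center [(0.59, [270, 210])]
pad_1_top [(0.89, [203, 380])]
bookend [(0.7, [175, 207])]
strainer [(0.59, [208, 430])]
wrist 386.9938517186203 316.2490665494024 241.90057003628084 [[ 0.35639119  0.9343363  -0.00100496]
 [ 0.88679484 -0.33791796  0.31528776]
 [ 0.2942452  -0.11325697 -0.94899558]] [-0.57510304 -0.04203554  0.38054544]
tub_a_center [(0.62, [473, 111])]
pad_1_top []
bookend []
strainer []
```

View pics/top0.png

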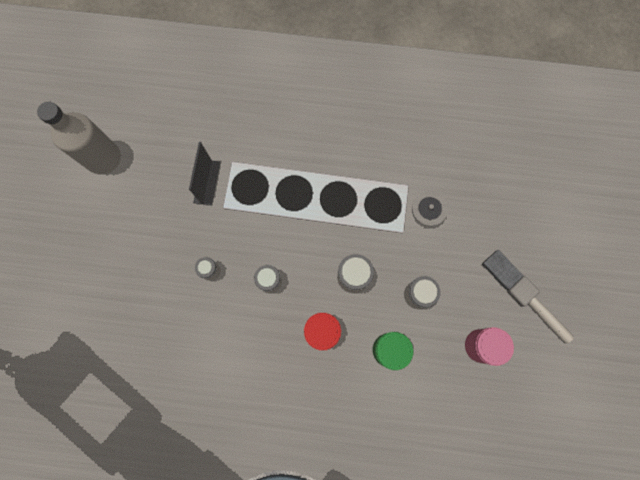

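View pics/scene0.png

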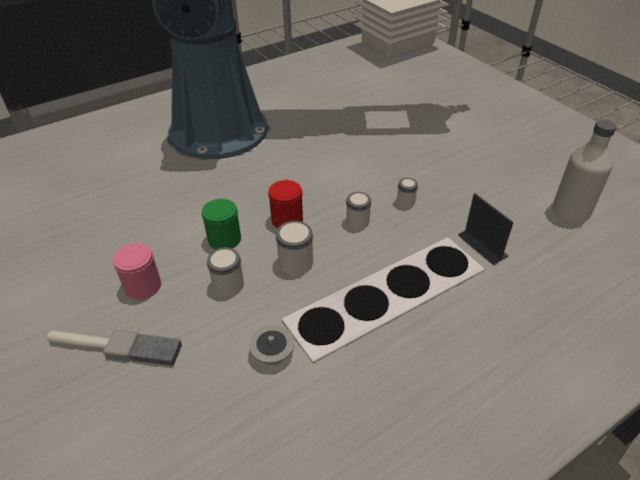

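The top view shows the bookend at (207,175) as col,row, then the pads at (250,187), (294,193), (338,199) and (383,205), and the strainer at (430,209). The white tubs, by size, are a (205,267), b (266,278), d (356,272) and c (424,292). The look-alikes to avoid are red (323,331), green (394,351) and pink (493,346). Next I'll measure blob centroids and check with a close crop.

```bash
cat > h.py <<'E'
import numpy as np,cv2
from cell import ctrl
def ray(p,c,r,z):
    R=np.array(p["R"]);t=np.array(p["t"])
    C=-R.T@t; d=R.T@np.array([(c-p["cx"])/p["fx"],(r-p["cy"])/p["fy"],1])
    return C+d*(z-C[2])/d[2]
def blob(mask,c,r,rad=30):
    n,l,s,ce=cv2.connectedComponentsWithStats(mask.astype(np.uint8))
    best=min((i for i in range(1,n) if s[i,4]>40),key=lambda i:np.hypot(*(ce[i]-[c,r])))
    ys,xs=np.nonzero(l==best)
    return ce[best],s[best,4]
E
python3 - <<'E'
from h import *
p=ctrl.snapshot("top");im=p["img"].astype(int)
g=im.mean(2)
light=(g>165)
for n,c,r,z in(("a",205,267,.048),("b",266,278,.056),("d",356,272,.072),("c",424,292,.064)):
    for th in(165,180):
        ce,a=blob(g>th,c,r);print(n,ce,a,g[r,c],ray(p,*ce,z).round(4), "diam mm",2*np.sqrt(a/np.pi)/463.6*(.75)*1000)
for c,r in((250,187),(294,193),(338,199),(383,205)):
    ce,a=blob(g<45,c,r);print("pad",ce,a,g[r,c],ray(p,*ce,.01).round(4))
cv2.imwrite("pics/crop1.png",cv2.resize(p["img"][130:330,180:460,::-1],None,fx=2.8,fy=2.8))
q=ctrl.snapshot("scene");gs=q["img"].astype(int).mean(2)
for c,r in((321,326),(366,302),(408,281),(447,261)):
    ce,a=blob(gs<45,c,r);print("pad scene",ce,a,ray(q,*ce,.01).round(4))
for n,c,r,z in(("a",407,184,.048),("b",358,200,.056),("d",295,234,.072),("c",224,259,.064)):
    ce,a=blob(gs>165,c,r);print(n,ce,a,gs[r,c],ray(q,*ce,z).round(4))
E
```

```text
a [204.17692308 266.73076923] 130 188.66666666666666 [0.4339 0.1885 0.048 ] diam mm 20.813473843552696
a [204.17241379 266.6637931 ] 116 188.66666666666666 [0.434  0.1886 0.048 ] diam mm 19.66083190168194
b [266.28174603 277.02777778] 252 190.0 [0.4281 0.0774 0.056 ] diam mm 28.978317457386012
b [266.125      277.03017241] 232 190.0 [0.428  0.0776 0.056 ] diam mm 27.80461512289621
d [355.80775717 271.04721754] 593 186.0 [ 0.4544 -0.0734  0.072 ] diam mm 44.452914692679
d [355.60071942 271.14208633] 556 186.0 [ 0.4542 -0.0731  0.072 ] diam mm 43.043768918353166
c [425.0243309  291.02676399] 411 184.0 [ 0.4358 -0.1938  0.064 ] diam mm 37.00784584198118
c [424.90106952 290.94385027] 374 184.0 [ 0.4359 -0.1936  0.064 ] diam mm 35.30276294974421
pad [196.13043478 189.        ] 46 49.333333333333336 [0.5836 0.2399 0.01  ]
pad [196.13043478 189.        ] 46 51.666666666666664 [0.5836 0.2399 0.01  ]
pad [196.13043478 189.        ] 46 50.666666666666664 [0.5836 0.2399 0.01  ]
pad [196.13043478 189.        ] 46 46.666666666666664 [0.5836 0.2399 0.01  ]
pad scene [320.89613343 325.85367703] 1319 [ 0.6002 -0.1135  0.01  ]
pad scene [365.97283531 302.69524618] 1178 [ 0.6018 -0.0287  0.01  ]
pad scene [407.72727273 281.28977273] 1056 [0.6036 0.0558 0.01  ]
pad scene [446.77287066 261.33859096] 951 [0.6054 0.1407 0.01  ]
a [407.84482759 182.48275862] 58 181.0 [0.4347 0.1918 0.048 ]
b [358.5 198.5] 130 175.0 [0.4288 0.0806 0.056 ]
d [293.71358025 232.21975309] 405 177.0 [ 0.4552 -0.0709  0.072 ]
c [222.75238095 258.04761905] 315 176.66666666666666 [ 0.4363 -0.1914  0.064 ]
```

View pics/crop1.png

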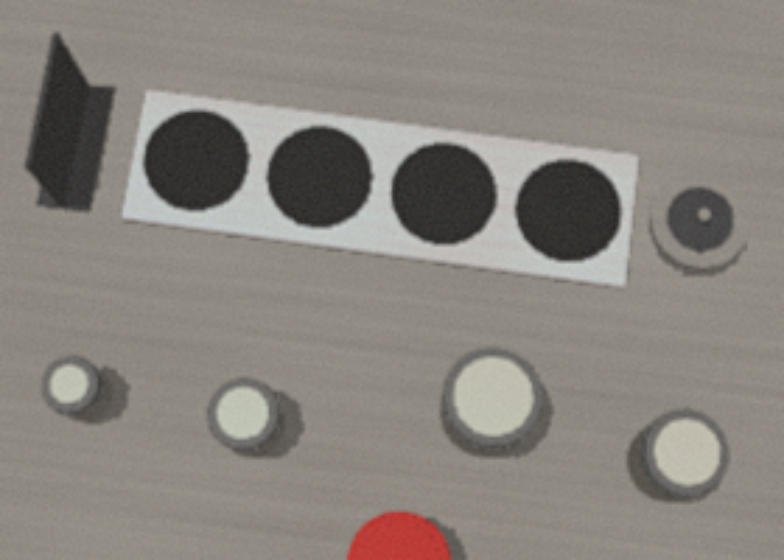

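The crop confirms four white grey-lidded tubs in size order a, b, c, d, with the bookend on the left (+y) of the row. The pads need a higher threshold in the top view.

```bash
python3 - <<'E'
from h import *
p=ctrl.snapshot("top");g=p["img"].astype(int).mean(2)
for c,r in((250,187),(294,193),(338,199),(383,205)):
    ce,a=blob(g<80,c,r);print("pad",ce,a,ray(p,*ce,.01).round(4))
def rel(x,y,z,yaw=0):
    s=ctrl.state();R=s["orientation"]
    return (R.T@(np.array([x,y,z])-s["tcp_pos"])).round(4)
print(rel(.455,-.072,.16))
E
```

```text
pad [249.63293651 186.8452381 ] 1008 [0.6001 0.1399 0.01  ]
pad [293.68644906 192.79327399] 1011 [0.5985 0.0553 0.01  ]
pad [337.99705305 198.83398821] 1018 [ 0.5968 -0.0293  0.01  ]
pad [382.47249509 204.81434185] 1018 [ 0.5953 -0.1139  0.01  ]
[-0.4507 -0.4795  0.0713]
```

```bash
python3 -m jog '{"linear":[[-0.032,-0.034,0.005],[-0.064,-0.068,0.010],[-0.096,-0.103,0.015],[-0.129,-0.137,0.020],[-0.161,-0.171,0.025],[-0.193,-0.205,0.03],[-0.225,-0.24,0.035],[-0.258,-0.274,0.04],[-0.290,-0.308,0.045],[-0.322,-0.342,0.05],[-0.354,-0.377,0.056],[-0.386,-0.411,0.061],[-0.419,-0.445,0.066],[-0.451,-0.480,0.071],[-0.451,-0.480,0.071],[-0.451,-0.480,0.071]],"twist":[5,10,15,20,25,30,35,40,45,50,55,60,65,69,69,69]}' 0.0854 30
python3 - <<'E'
from h import *
p=ctrl.snapshot("wrist");cv2.imwrite("pics/w1.png",p["img"][:,:,::-1])
s=ctrl.state();print(s["orientation"].round(3),s["joint_positions"].round(1))
print((s["orientation"].T@(np.array([.4548,-.072,.016])-s["tcp_pos"])).round(4))
g=p["img"].astype(int).mean(2)
X=np.array([.4548,-.072,.072]);c=np.array(p["R"])@X+p["t"];print("pred px",c[:2]/c[2]*p["fx"]+[p["cx"],p["cy"]])
E
```

```text
clock: 2.9
tcp_pos: [0.4547, -0.0722, 0.1601]
orientation: [[-0.001, 1.0, -0.001], [1.0, 0.001, 0.001], [0.001, -0.001, -1.0]]
ft_force: [0.3, 0.1, -0.5]
grip_width: 0.0853
[[-0.002  1.    -0.001]
 [ 1.     0.002  0.001]
 [ 0.001 -0.001 -1.   ]] [-2.38e+01  1.00e-01  1.12e+02  0.00e+00  6.80e+01 -2.39e+01]
[-0.0004  0.0003  0.1442]
pred px [316.01468241 248.42282325]
```

View pics/w1.png

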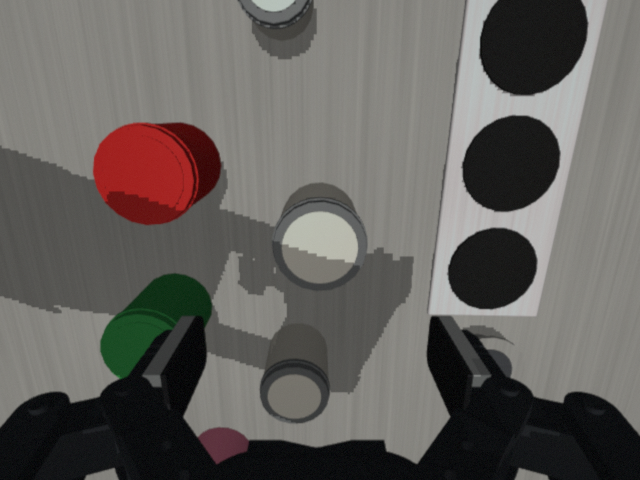

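The wrist view shows tub d's lid centre at (320,243), against a prediction of (316,248), so the measurement agrees to about 3 mm. The gap around d is free for the fingers, so I'll descend and grip.

```bash
python3 -m jog '{"linear":[[0.002,0,0.03],[0.002,0.001,0.06],[0.002,0.001,0.09],[0.002,0.001,0.115],[0.002,0.001,0.135],[0.002,0.001,0.144],[0.002,0.001,0.144]],"twist":[0,0,0,0,0,0,0]}' 0.0854 30
python3 -m jog '{"linear":[[0,0,0],[0,0,0],[0,0,0],[0,0,0],[0,0,0],[0,0,0],[0,0,0],[0,0,0]],"twist":[0,0,0,0,0,0,0,0]}' 0.04 30
python3 - <<'E'
from h import *
p=ctrl.snapshot("scene");cv2.imwrite("pics/s2.png",p["img"][:,:,::-1])
E
```

```text
clock: 3.82
tcp_pos: [0.4558, -0.0698, 0.0162]
orientation: [[-0.002, 1.0, -0.001], [1.0, 0.002, 0.0], [0.0, -0.001, -1.0]]
ft_force: [0.0, -0.4, -0.2]
grip_width: 0.0851
clock: 4.82
tcp_pos: [0.4568, -0.0707, 0.0174]
orientation: [[-0.001, 1.0, 0.001], [1.0, 0.001, -0.0], [-0.0, 0.001, -1.0]]
ft_force: [-0.9, 1.4, 4.9]
grip_width: 0.0596
```

View pics/s2.png

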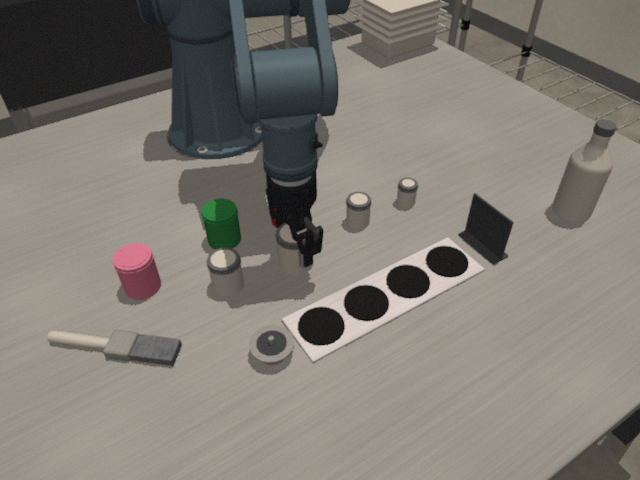

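Tub d is held between the jaws at 59.6 mm, with tub c at (225,270) clear. I'll carry it to the pad farthest from the bookend.

```bash
python3 -m jog '{"linear":[[0,0,-0.03],[0,0,-0.065],[-0.005,0.015,-0.09],[-0.015,0.05,-0.095],[-0.025,0.09,-0.095],[-0.035,0.12,-0.095],[-0.043,0.142,-0.09],[-0.043,0.142,-0.065],[-0.043,0.142,-0.04],[-0.043,0.142,-0.022],[-0.043,0.142,-0.015],[-0.043,0.142,-0.011],[-0.043,0.142,-0.011],[-0.043,0.142,-0.011]],"twist":[0,0,0,0,0,0,0,0,0,0,0,0,0,0]}'
python3 - <<'E'
from h import *
p=ctrl.snapshot("wrist");cv2.imwrite("pics/w3.png",p["img"][:,:,::-1])
E
```

```text
clock: 6.62
tcp_pos: [0.5987, -0.1137, 0.0281]
orientation: [[-0.001, 1.0, 0.001], [1.0, 0.001, -0.001], [-0.001, 0.001, -1.0]]
ft_force: [0.2, 0.6, -1.4]
grip_width: 0.0596
```

View pics/w3.png

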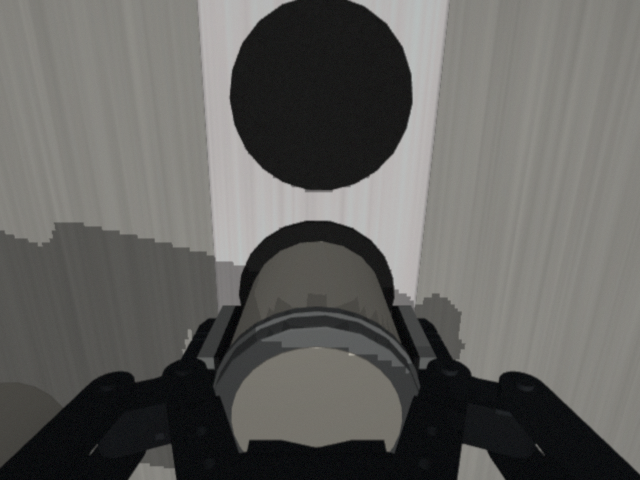

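The wrist view shows tub d centred over its black pad, whose rim is visible evenly around (318,280). I'll release it, retreat, and go above tub c.

```bash
python3 -m jog '{"linear":[[0,0,0.001],[0,0,0.001],[0,0,0.001],[0,0,0.001],[0,0,0.001],[0,0,-0.02],[0,0,-0.06],[0,0,-0.1],[-0.01,-0.02,-0.125],[-0.03,-0.06,-0.13],[-0.05,-0.1,-0.13],[-0.07,-0.14,-0.13],[-0.079,-0.162,-0.13],[-0.079,-0.162,-0.13]],"twist":[0,0,0,0,0,0,0,0,0,0,0,0,0,0]}' 0.0854
python3 - <<'E'
from h import *
p=ctrl.snapshot("wrist");cv2.imwrite("pics/w4.png",p["img"][:,:,::-1])
def pr(X):
    c=np.array(p["R"])@np.array(X)+p["t"];return (c[:2]/c[2]*p["fx"]+[p["cx"],p["cy"]]).round()
print(pr([.436,-.1925,.064]))
s=ctrl.snapshot("scene");cv2.imwrite("pics/s4.png",s["img"][:,:,::-1])
E
```

```text
clock: 8.43
tcp_pos: [0.4357, -0.1934, 0.1588]
orientation: [[0.001, 1.0, 0.002], [1.0, -0.001, -0.001], [-0.001, 0.002, -1.0]]
ft_force: [1.2, -0.1, 0.3]
grip_width: 0.0852
[316. 244.]
```

View pics/w4.png

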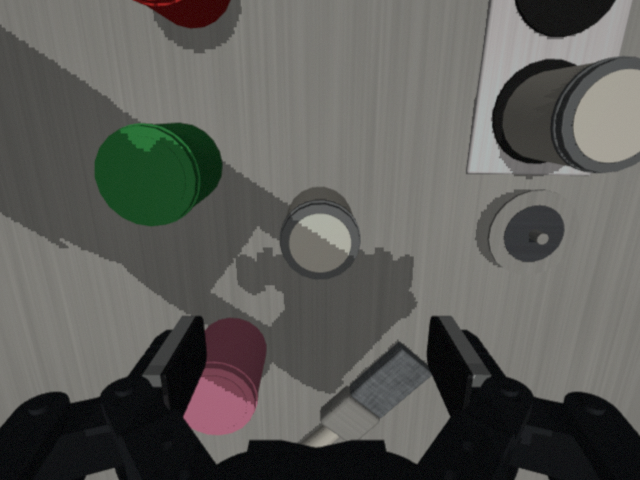

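View pics/s4.png

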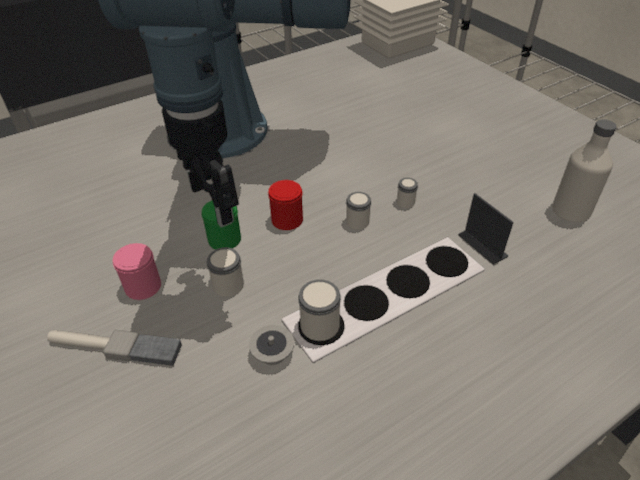

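Tub d stands on its pad at (320,310), and tub c's lid is at (320,240) against a predicted (316,244). Green (155,170) and pink (225,400) stay clear of the fingers.

```bash
python3 -m jog '{"linear":[[0.003,0,0.03],[0.003,0.001,0.06],[0.003,0.001,0.09],[0.003,0.001,0.115],[0.003,0.001,0.135],[0.003,0.001,0.145],[0.003,0.001,0.145]],"twist":[0,0,0,0,0,0,0]}' 0.074 30
python3 -m jog '{"linear":[[0,0,0],[0,0,0],[0,0,0],[0,0,0],[0,0,0],[0,0,0],[0,0,0],[0,0,0]],"twist":[0,0,0,0,0,0,0,0]}' 0.03 30
```

```text
clock: 9.4
tcp_pos: [0.4375, -0.1892, 0.012]
orientation: [[-0.001, 1.0, -0.001], [1.0, 0.001, 0.001], [0.001, -0.001, -1.0]]
ft_force: [0.5, 0.0, -0.3]
grip_width: 0.0739
clock: 10.4
tcp_pos: [0.4381, -0.1901, 0.0133]
orientation: [[-0.001, 1.0, 0.002], [1.0, 0.001, -0.001], [-0.001, 0.002, -1.0]]
ft_force: [-0.5, 1.9, 7.0]
grip_width: 0.0515
```

```bash
python3 -m jog '{"linear":[[0,0,-0.03],[0,0,-0.07],[0.01,0,-0.1],[0.04,0.01,-0.105],[0.08,0.04,-0.105],[0.115,0.08,-0.105],[0.145,0.12,-0.105],[0.161,0.15,-0.105],[0.161,0.161,-0.09],[0.161,0.161,-0.06],[0.161,0.161,-0.035],[0.161,0.161,-0.02],[0.161,0.161,-0.014],[0.161,0.161,-0.011],[0.161,0.161,-0.011],[0.161,0.161,-0.011]],"twist":[0,0,0,0,0,0,0,0,0,0,0,0,0,0,0,0]}'
python3 - <<'E'
from h import *
p=ctrl.snapshot("wrist");cv2.imwrite("pics/w5.png",p["img"][:,:,::-1])
E
```

```text
clock: 12.4
tcp_pos: [0.5987, -0.0286, 0.0241]
orientation: [[-0.001, 1.0, 0.001], [1.0, 0.001, -0.0], [-0.0, 0.001, -1.0]]
ft_force: [0.4, 0.4, -0.8]
grip_width: 0.0513
```

View pics/w5.png

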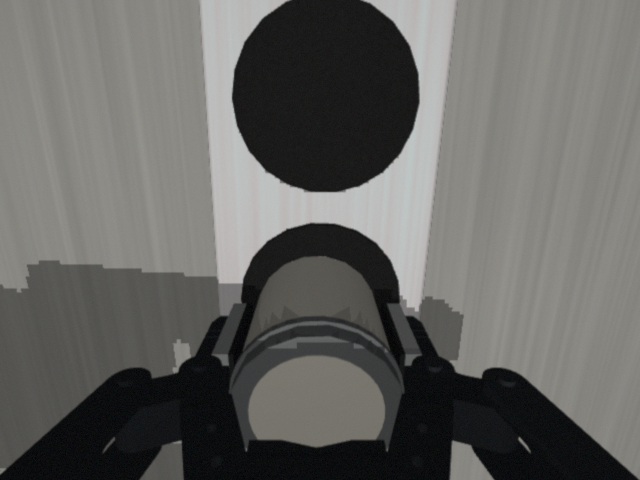

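Tub c is centred over its pad, whose rim shows evenly around (320,290). Next I'll release it and go above tub b.

```bash
python3 -m jog '{"linear":[[0,0,0.001],[0,0,0.001],[0,0,0.001],[0,0,0.001],[0,0,0.001],[0,0,-0.02],[0,0,-0.06],[0,0,-0.1],[0.01,-0.02,-0.125],[0.04,-0.06,-0.13],[0.07,-0.1,-0.13],[0.1,-0.14,-0.13],[0.109,-0.169,-0.13],[0.109,-0.169,-0.13]],"twist":[0,0,0,0,0,0,0,0,0,0,0,0,0,0]}' 0.07
python3 - <<'E'
from h import *
p=ctrl.snapshot("wrist");cv2.imwrite("pics/w6.png",p["img"][:,:,::-1])
def pr(X):
    c=np.array(p["R"])@np.array(X)+p["t"];return (c[:2]/c[2]*p["fx"]+[p["cx"],p["cy"]]).round()
print(pr([.4285,.079,.056]))
E
```

```text
clock: 14.2
tcp_pos: [0.4278, 0.0812, 0.1545]
orientation: [[-0.002, 1.0, 0.001], [1.0, 0.002, -0.0], [-0.0, 0.001, -1.0]]
ft_force: [0.3, -0.4, -0.6]
grip_width: 0.07
[317. 247.]
```

View pics/w6.png

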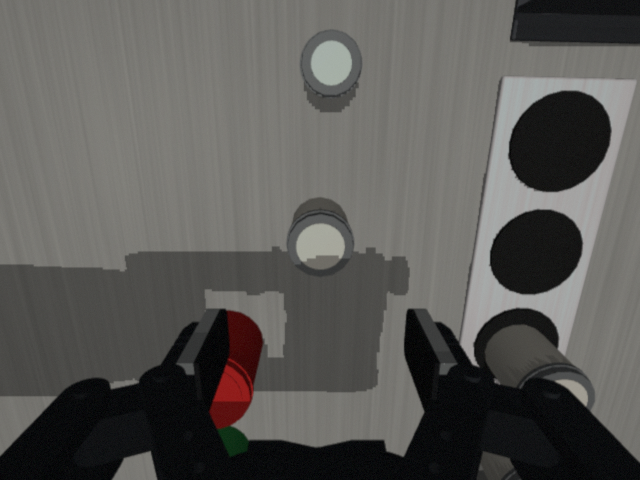

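Tub b's lid is at (320,246) against a predicted (317,247), with red clear, so I'll descend.

```bash
python3 -m jog '{"linear":[[0,0,0.03],[0,0.001,0.06],[0,0.001,0.09],[0,0.001,0.115],[0,0.001,0.135],[0,0.001,0.145],[0,0.001,0.145]],"twist":[0,0,0,0,0,0,0]}' 0.066 30
python3 -m jog '{"linear":[[0,0,0],[0,0,0],[0,0,0],[0,0,0],[0,0,0],[0,0,0],[0,0,0],[0,0,0]],"twist":[0,0,0,0,0,0,0,0]}' 0.025 30
```

```text
clock: 15.12
tcp_pos: [0.4305, 0.0801, 0.0082]
orientation: [[-0.0, 1.0, -0.0], [1.0, 0.0, 0.0], [0.0, -0.0, -1.0]]
ft_force: [-0.2, 0.1, -0.6]
grip_width: 0.0661
clock: 16.12
tcp_pos: [0.4312, 0.0803, 0.0093]
orientation: [[-0.001, 1.0, 0.002], [1.0, 0.001, -0.0], [-0.0, 0.002, -1.0]]
ft_force: [0.1, -0.3, 7.0]
grip_width: 0.0435
```

```bash
python3 -m jog '{"linear":[[0,0,-0.03],[0,0,-0.07],[0,0.01,-0.1],[-0.005,0.05,-0.105],[-0.015,0.09,-0.105],[-0.02,0.13,-0.105],[-0.025,0.16,-0.105],[-0.025,0.17,-0.09],[-0.025,0.17,-0.06],[-0.025,0.17,-0.035],[-0.025,0.17,-0.02],[-0.025,0.17,-0.014],[-0.025,0.17,-0.011],[-0.025,0.17,-0.011],[-0.025,0.17,-0.011]],"twist":[0,0,0,0,0,0,0,0,0,0,0,0,0,0,0]}'
python3 - <<'E'
from h import *
p=ctrl.snapshot("wrist");cv2.imwrite("pics/w7.png",p["img"][:,:,::-1])
E
```

```text
clock: 18.0
tcp_pos: [0.6006, 0.0555, 0.0201]
orientation: [[-0.001, 1.0, 0.001], [1.0, 0.001, -0.0], [-0.0, 0.001, -1.0]]
ft_force: [-0.3, 0.3, -0.3]
grip_width: 0.0433
```

View pics/w7.png

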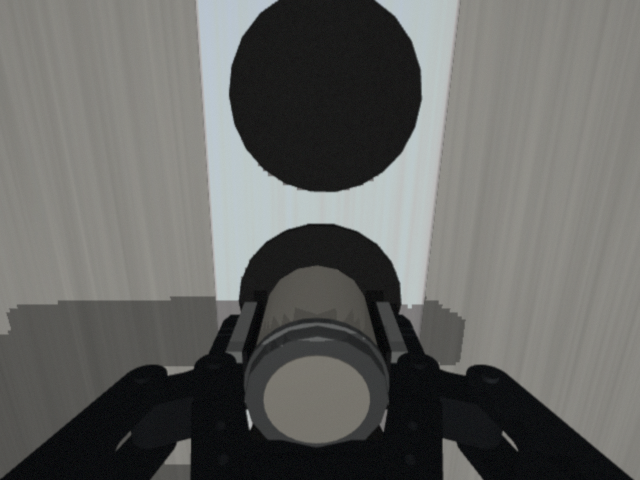

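Tub b is centred over its pad (rim around (320,290)). I'll release it and go above tub a.

```bash
python3 -m jog '{"linear":[[0,0,0.001],[0,0,0.001],[0,0,0.001],[0,0,0.001],[0,0,0.001],[0,0,-0.02],[0,0,-0.06],[0,0,-0.1],[0.01,-0.02,-0.125],[0.04,-0.06,-0.13],[0.08,-0.1,-0.13],[0.115,-0.14,-0.13],[0.136,-0.165,-0.13],[0.136,-0.165,-0.13]],"twist":[0,0,0,0,0,0,0,0,0,0,0,0,0,0]}' 0.065
python3 - <<'E'
from h import *
p=ctrl.snapshot("wrist");cv2.imwrite("pics/w8.png",p["img"][:,:,::-1])
def pr(X):
    c=np.array(p["R"])@np.array(X)+p["t"];return (c[:2]/c[2]*p["fx"]+[p["cx"],p["cy"]]).round()
print(pr([.4345,.191,.048]))
E
```

```text
clock: 19.8
tcp_pos: [0.4337, 0.1928, 0.1507]
orientation: [[-0.004, 1.0, 0.001], [1.0, 0.004, 0.0], [0.0, 0.001, -1.0]]
ft_force: [-0.0, 0.2, 0.1]
grip_width: 0.0648
[317. 244.]
```

View pics/w8.png

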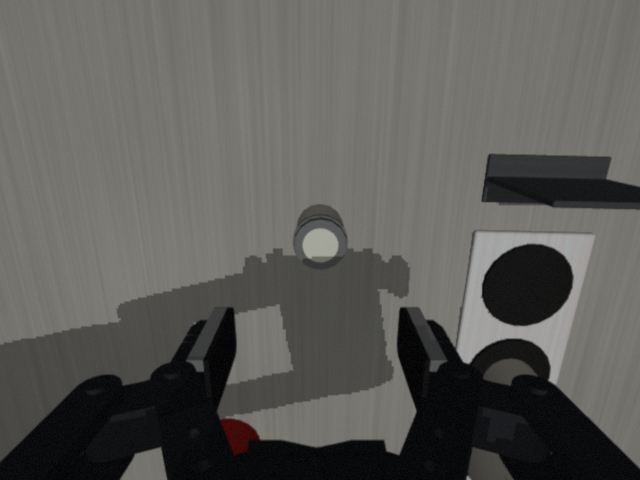

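Tub a's lid is at (320,244) against a predicted (317,244), with nothing near it.

```bash
python3 -m jog '{"linear":[[0,0,0.03],[0,0.001,0.06],[0,0.001,0.09],[0,0.001,0.115],[0,0.001,0.135],[0,0.001,0.144],[0,0.001,0.144]],"twist":[0,0,0,0,0,0,0]}' 0.058 30
python3 -m jog '{"linear":[[0,0,0],[0,0,0],[0,0,0],[0,0,0],[0,0,0],[0,0,0],[0,0,0],[0,0,0]],"twist":[0,0,0,0,0,0,0,0]}' 0.02 30
```

```text
clock: 20.72
tcp_pos: [0.4365, 0.1909, 0.0053]
orientation: [[0.0, 1.0, -0.0], [1.0, -0.0, -0.0], [-0.0, -0.0, -1.0]]
ft_force: [-0.3, 0.0, -0.3]
grip_width: 0.0577
clock: 21.72
tcp_pos: [0.437, 0.1915, 0.0063]
orientation: [[-0.001, 1.0, 0.002], [1.0, 0.001, 0.0], [0.0, 0.002, -1.0]]
ft_force: [-0.2, -1.3, 6.2]
grip_width: 0.0353
```

```bash
python3 -m jog '{"linear":[[0,0,-0.03],[0,0,-0.07],[0,0.01,-0.1],[-0.01,0.05,-0.105],[-0.025,0.09,-0.105],[-0.04,0.13,-0.105],[-0.051,0.158,-0.105],[-0.051,0.166,-0.09],[-0.051,0.166,-0.06],[-0.051,0.166,-0.035],[-0.051,0.166,-0.02],[-0.051,0.166,-0.014],[-0.051,0.166,-0.011],[-0.051,0.166,-0.011],[-0.051,0.166,-0.011]],"twist":[0,0,0,0,0,0,0,0,0,0,0,0,0,0,0]}'
python3 - <<'E'
from h import *
p=ctrl.snapshot("wrist");cv2.imwrite("pics/w9.png",p["img"][:,:,::-1])
E
```

```text
clock: 23.6
tcp_pos: [0.6026, 0.1406, 0.0171]
orientation: [[-0.001, 1.0, 0.001], [1.0, 0.001, 0.0], [0.0, 0.001, -1.0]]
ft_force: [0.4, 0.3, -0.4]
grip_width: 0.0354
```

View pics/w9.png

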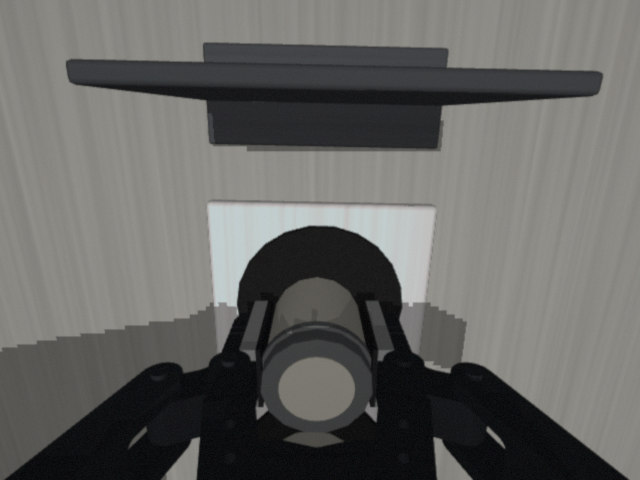

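Tub a is centred over the pad next to the bookend, whose plate at row 75 is clear. I'll release, raise the arm, and back away for a final check.

```bash
python3 -m jog '{"linear":[[0,0,0.001],[0,0,0.001],[0,0,0.001],[0,0,0.001],[0,0,0.001],[0,0,-0.02],[0,0,-0.06],[0,0,-0.1],[0,-0.01,-0.14],[0.02,-0.06,-0.18],[0.04,-0.11,-0.2],[0.05,-0.16,-0.2],[0.05,-0.21,-0.2],[0.05,-0.25,-0.2],[0.05,-0.25,-0.2],[0.05,-0.25,-0.2]],"twist":[0,0,0,0,0,0,0,0,0,0,0,0,0,0,0,0]}' 0.065
python3 - <<'E'
from h import *
T={"a":(.6028,.1403,.058),"b":(.601,.0556,.066),"c":(.5993,-.029,.074),"d":(.5978,-.1137,.082)}
for n in("top","scene"):
    p=ctrl.snapshot(n);cv2.imwrite(f"pics/f_{n}.png",p["img"][:,:,::-1]);g=p["img"].astype(int).mean(2)
    g=np.where(np.ptp(p["img"].astype(int),axis=2)<60,g,0)
    for k,X in T.items():
        c=np.array(p["R"])@np.array(X)+p["t"];px=c[:2]/c[2]*p["fx"]+[p["cx"],p["cy"]]
        pts=np.zeros(g.shape,bool);r=13;y,x=int(px[1]),int(px[0]);pts[y-r:y+r,x-r:x+r]=1
        for th in(165,):
            ce,a=blob((g>th)&pts,*px);W=ray(p,*ce,X[2]);print(n,k,a,px.round(),ce.round(),"err mm",((W-X)[:2]*1000).round(1))
E
```

```text
clock: 25.65
tcp_pos: [0.353, 0.1905, 0.2177]
orientation: [[-0.001, 1.0, 0.003], [1.0, 0.001, 0.001], [0.001, 0.003, -1.0]]
ft_force: [0.6, -0.8, 0.7]
grip_width: 0.0649
top a 124 [246. 177.] [247. 178.] err mm [-2.9 -2.6]
top b 230 [292. 182.] [293. 183.] err mm [-3.  -2.8]
top c 365 [339. 187.] [341. 188.] err mm [-2.9 -3. ]
top d 492 [388. 192.] [388. 192.] err mm [-0.8 -0.8]
scene a 84 [450. 240.] [449. 240.] err mm [-1.5  0.4]
scene b 191 [410. 257.] [410. 256.] err mm [-1.5  0. ]
scene c 349 [367. 275.] [366. 274.] err mm [-1.8 -1. ]
scene d 545 [319. 294.] [319. 294.] err mm [-0.5 -0.9]
```

View pics/f_top.png

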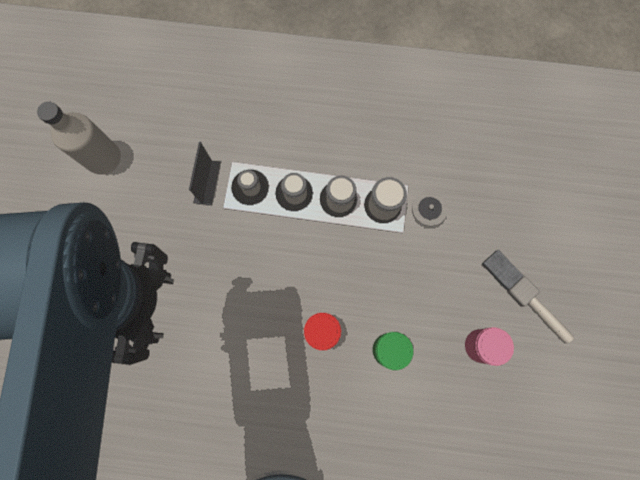

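View pics/f_scene.png

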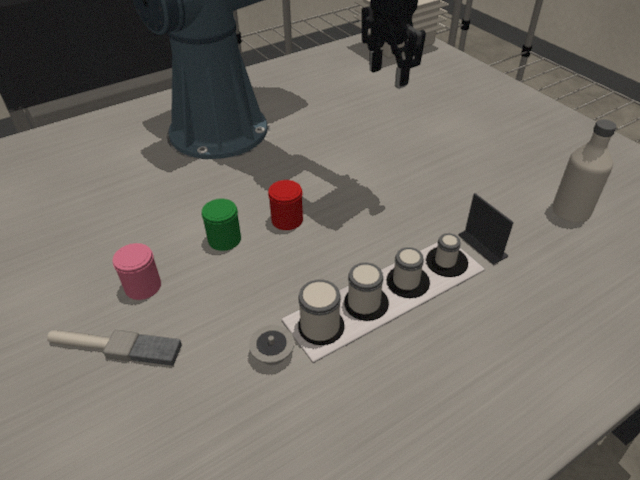

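Both views show all four tubs upright and centred on their pads. In the scene view they rise from a at (449,240) beside the bookend to d at (319,294). The strainer hasn't moved from (430,209) in the top view, and the arm is clear.

```bash
python3 -c "
from cell import ctrl
print(ctrl.job_done())"
```

```text
the job is handed in; nothing more can be done
None
```

I put all four tubs on the pads in height order, shortest (a) beside the bookend, then b, c and the tallest (d) farthest away. I gripped each across the row, set it down on its pad and released it. The job was handed in at about 26 s of the 96 s allowed; no verdict is reported.

- **Placement:** The final top and scene pictures show each tub upright and within about 4 mm of its pad's centre, against a 14 mm limit.
- **Disagreement:** The two cameras differed by about 2 to 5 mm throughout, roughly what the calibration allows. I averaged them.
- **Surroundings:** The strainer and the coloured look-alikes show no movement in the final views. The arm finished clear of everything, and no force above about 7 N was read.
- **Weakest check:** Tub d's top-view offset is less certain, because a fixed search window may have clipped its lid. The pictures still show it centred.

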